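# Glue and clip a two-layer model wall

## Robot

A 7-joint arm with a two-finger parallel gripper is mounted at the origin on the work surface. World frame = base frame: x ahead of the robot, y to its left, z up, the work surface at z = 0. Lengths are in m, angles in rad, forces in N, time in s.
With the tool pointing down it reaches from about 0.35 to 0.9 m from the base axis. Payload 7.2 kg.
Tool frame: the origin (TCP) lies between the finger pads; the fingertips stand ahead of it and the grasp point (between the pads) lies 5 mm behind it (manip.finger_overhang is the z of the fingertips in the tool frame, in m); z points along the fingers, y is the line along which they close (so a half turn about z gives the same grasp; the last joint's range is limited). The gripper opens to 85 mm and grips with 20 to 120 N. Pads are 22 mm wide; open, the fingers measure 114 mm over their backs; the gripper's body (76 mm by 85 mm) begins 54 mm behind the grasp point. The pads swing forward as they close: fully open they stand 13 mm farther back than shut.
Start: joints at [-1.181, 0.411, -0.013, 1.596, 0.006, 1.134, -0.082], TCP at [0.276, 0.561, 0.245] pointing down, gripper open.
Joint ranges: [-2.95, 2.95], [-0.29, 1.99], [-1.47, 1.44], [0.14, 2.54], [-1.03, 4.17], [0.13, 1.85], [-2.86, 2.86]. Speed limits (rad/s): [2.39, 2.39, 3.01, 3.01, 3.14, 3.14, 3.14].

## Interface

Orientations are given as a unit quaternion [x, y, z, w].
In Python, from station import sensors, eyes, ticket, manip gives the robot as it stands. The module is installed in compiled form; this text tells all that it offers.
- The arm moves only by the tool move_arm, never from a script. Its arguments are lists of equal length, an entry for each row: "linear": the shift along the world's x, y, z in cm, a list of three; "twist": the turn, a rotation vector about the world's x, y, z in rad, a list of three; "grip": the closure, from -1 (fully open) to 1 (shut). In form: {"linear": [[tx, ty, tz], ...], "twist": [[rx, ry, rz], ...], "grip": [grip, ...]}. A call has 1 to 12 rows; each row is the pose to reach, as a shift and turn from the pose commanded when the call began; what a row does not reach only later rows make up. A row lasts 1/12 s, in which the tool goes at most 41.7 mm and 7.16 degrees, less where a joint would pass 70% of its speed; a pose out of reach is approached as far as the arm can. A call with a gripper value outside its range is refused whole. The fingers move at their own pace and stop on an object; "squeeze" is the grip in N (left out, the last holds). Time passes only in rows, so rows that repeat a pose let the fingers close. It gives the time, the measured TCP pose, the force, the opening and the grip force at its end, in the units of the state.
- sensors.get_state(): the state, without advancing time (a new reading comes with each control period).
- eyes.snapshot(name): name is "scene" or "side" or "wrist"; returns (picture, depth): 384x512x3 uint8, red, green, blue; 384x512 float32, m along the optical axis (not along the pixel's ray), 0 where there is no reading.
- eyes.calibration(name): a dict with "mtx" (3x3 intrinsics, pixels), "D" ([k1, k2, p1, p2, k3] as OpenCV has them; the pictures are not rectified), "eye" and "rotation" of the camera in the world; the wrist camera has in their place "tool_from_camera" (4x4, takes a point from camera to tool coordinates, whose origin is the TCP and whose axes are the flange's). Camera axes: x right, y up, looking along -z (the intrinsics and any distortion apply to the point x, -y, -z); pixel columns grow to the right and rows downward; lengths in m; the calibration is good to about 2 mm. A picture is of the moment at which its call begins: read the wrist's pose just before it. calibration takes no time and is no camera call.
- ticket.sign_off(): hands the job in; it is judged then, once.
Trained networks look in the newest picture that a camera, given by its name, has taken for a name from the list of things; names that differ only in an ending like _2 or _b are one class to them, and where a whole thing is asked for, a point or a joint stands for the part that bears it (a point fixed in the world has none). Each returns a list of dicts, best first, with "confidence" (0 to 1); they miss things now and then, are a little off and sometimes report something else, mostly with a low value. They report only what shows in the picture. A call takes as long as a camera call.
- eyes.outline_of(target, camera): "pixels" (384x512 bool, what is visible of it) and "uv" ([column, row] in pixels, amid what is visible of it).
- eyes.pinpoint(target, camera): "uv" ([column, row] in pixels: a listed point, or the origin of a listed thing).
The state is a dict: "time": time; "joints": joint angles; "qvel": joint speeds; "joint_torque": joint torques, N m; "tool_pos": TCP position; "eef_rot": TCP orientation; "ft_force": force on the tool from outside, world axes, zero at the start; "moment": the same for the moment, N m; "gripper_width": finger opening in m; "gripper_force": force on a finger pad.
Only numpy, scipy, OpenCV 4.12 (cv2) and the standard library are available. Lean on these libraries where they do the work, as an engineer would, in place of code of your own. Each camera call takes 0.05 s, during which the arm holds its last target. There are 200 camera calls.

## Task

Take the cranked brush from its rest, dip its tip well down into the open glue pot, then touch the tip to the top of the seam between the two layers of the upright model wall, in the half nearer its free end, and lay the brush back in the notches of its rest. Then squeeze the spring clip open and let it close on the wall's free upright end, pinching the two layers together with both rubber pads fully on the wall, and leave it there. Do not tip or push the pot about, and leave the other things where they are.

Things in the scene. Friction and masses are not known exactly. Their poses are not given: they have to be found in the camera images.
- brush: cranked glue brush, rigid: wooden handle 150 long, 14 wide, 16 high, then a thin steel neck bent down at the front, steel ferrule and tan bristle end 16 in diameter. Origin: middle of the handle, where to grip. x along the handle towards the head, z up. Bristle end 100 ahead of and 96 below the origin. Starts in the rest, head hanging down.
- brush_tip (a point): centre of the end face of the bristles (brush frame 100, 0, -96)
- rest: plywood brush rest, fixed: foot 120 x 80 x 10, two upright plates 10 thick, 70 wide at x = -45 and +45, each with a notch 28 wide (in y), floor 105 and horns 125 above the table. 80 are free between the plates for the fingers. Origin: centre of the underside; x along the brush. Brush home: its origin 113 above this origin, handle along x.
- pot: open glue pot, a squat white ceramic cup without handle, 84 across the rim, 60 high, wall 4, loose. Origin: centre of the underside, z up. It changes places with the capped jar.
- pot_rim (a point): centre of the pot's mouth, at rim height (60 above the table)
- wall: model wall, fixed: two layers (brown board and white card), each 6 thick, upright face to face: a panel 150 long, 12 thick, 85 high. Dark steel blocks 45 high hold it on both sides from x = 20 to 75; the other end is free. Origin: centre of the panel's underside; x along the panel from the free end to the blocks, y across it, z up. Seam: the plane y = 0.
- wall_end (a point): centre of the free upright end face (wall frame -75, 0, 42.5), axes as the wall
- wall_seam (a point): a good point to touch with the brush: on top of the seam, 35 from the free end (wall frame -40, 0, 85)
- clip: black plastic spring clip like a big clothes peg, on its side: 122 long, 28 high, 57 wide at the tails. Left half (+y), hinged to the other about z. Origin: on the hinge axis, on the underside. Shut: x along the clip from tails (-62) to jaw tips (60); opened by q its middle line turns -q/2 in this frame. Squeeze the tails (10 N) to open the jaws. Rubber pads at x = 44 to 60; gap behind them 12.
- clip_grip (a point): middle between the tails with the clip shut, 42 behind the hinge and 14 above the underside: where to squeeze; the tails are 46 wide there when shut, 24 when fully open. When the tails are let go the clip creeps about 10 back towards the tails, so push it well on first
- clip_jaw (a point): middle of the rubber pad of the left half, on its inner face (clip frame 52, 1.5, 14)
- clip_half (a joint): opening angle of the clip in rad: 0 shut, 0.5 fully open (pads 29 mm apart), about 0.17 when closed on the wall
- jar: bystander: closed jar with black cap, 72 in diameter, 75 high; origin under its centre
- mug: bystander: tall white mug with handle, 80 across, 95 high; origin under its centre
- can: bystander: closed can, 56 in diameter, 100 high; origin under its centre
- sander: bystander: cork sanding block 110 x 60 x 35; origin under its centre
- gable: bystander: flat gable-shaped board piece about 125 x 70 x 8; origin on its underside
- spatula: bystander: spatula lying on the table near the robot; origin on its underside

How it is judged:
By the outcome, as a careful person would: the job done as asked, in the order asked, and still so for the second after the job is handed in, with the robot touching nothing.
It also fails if it takes over 59 s, if anything falls off the work surface, if the arm or the gripper's body presses on something with over 40 N, if the wrist force passes 120 N, or if a joint passes its speed limit or range.

## Working session

There is one attempt and no reset: what is moved stays moved. The work goes in short steps, Python scripts to look and compute and a tool call to move; the robot and the scene stay as the last step left them, time stands still between calls to the robot, and variables do not carry over. Pictures are saved under pics/ and viewed, at most 10 in all, crops included, and the job is handed in when it is done.

Besides the shell and the picture viewer there is one more tool, called after "Emit:" as name(argument=value, ...) on one line, values as JSON. move_arm: Moves the arm, as the interface text tells. Its arguments: {"type":"object","properties":{"linear":{"type":"array"},"twist":{"type":"array"},"grip":{"type":"array"},"squeeze":{"type":"number"}},"required":["linear","twist","grip"]}

```bash
mkdir -p pics; cat > h.py <<'E'
import numpy as np, cv2
from scipy.spatial.transform import Rotation as R
from station import sensors, eyes, ticket, manip
def cam(name):
    c=eyes.calibration(name); K=np.array(c["mtx"]);D=np.array(c["D"],float)
    if "eye" in c:
        r=np.array(c["rotation"]); 
        if r.shape!=(3,3): r=R.from_quat(r).as_matrix()
        return K,D,r,np.array(c["eye"])
    s=sensors.get_state(); T=np.eye(4);T[:3,:3]=R.from_quat(s["eef_rot"]).as_matrix();T[:3,3]=s["tool_pos"]
    T=T@np.array(c["tool_from_camera"]); return K,D,T[:3,:3],T[:3,3]
def rays(uv,c):
    K,D,r,e=c
    n=cv2.undistortPoints(np.array(uv,float).reshape(-1,1,2),K,D).reshape(-1,2)
    return np.c_[n[:,0],-n[:,1],-np.ones(len(n))]@r.T
def atz(uv,c,z):
    d=rays(uv,c); return c[3]+d*((z-c[3][2])/d[:,2])[:,None]
def cloud(mask,depth,c):
    v,u=np.nonzero(mask&(depth>0)); return c[3]+rays(np.c_[u,v],c)*depth[v,u][:,None]
def proj(P,c):
    K,D,r,e=c; q=(np.atleast_2d(P)-e)@r; q=q*[1,-1,-1]
    return cv2.projectPoints(q,np.zeros(3),np.zeros(3),K,D)[0].reshape(-1,2)
E
cat > a.py <<'E'
from h import *
import pickle
S={}
print(sensors.get_state()["tool_pos"],sensors.get_state()["eef_rot"],manip.finger_overhang)
for n in ["scene","side"]:
    p,d=eyes.snapshot(n);cv2.imwrite(f"pics/{n}0.png",p[:,:,::-1]);c=cam(n);S[n]=(p,d,c)
    print(n,c[3],c[2][:,2])
    for t in ["brush","brush_tip","rest","pot","pot_rim","wall","wall_end","wall_seam","clip","clip_grip","clip_jaw","jar"]:
        r=eyes.pinpoint(t,n)[:2]; print(t,[(np.round(x["uv"],1).tolist(),round(x["confidence"],2)) for x in r],end=" ")
        if t in["brush","rest","pot","wall","clip","jar"]:
            o=eyes.outline_of(t,n)
            if o:
                S[n,t]=o[0]["pixels"];P=cloud(o[0]["pixels"],d,c)
                if len(P): print("cl",round(o[0]["confidence"],2),len(P),np.percentile(P,[3,50,97],axis=0).round(3).tolist(),end="")
        print()
pickle.dump(S,open("S.pkl","wb"))
E
python3 a.py
```

```text
[0.27604985 0.56018122 0.24444944] [ 2.26885085e-01  9.73921185e-01 -8.18196425e-04 -1.22275790e-04] 0.014
scene [ 0.99066035 -0.62264218  0.76666064] [ 0.42651358 -0.64117932  0.63794612]
brush [([202.4, 275.9], 0.82), ([293.1, 319.1], 0.25)] 
brush_tip [([230.4, 272.6], 0.89), ([261.0, 251.5], 0.16)] 
rest [([208.4, 306.7], 0.74)] cl 0.81 2336 [[0.564, -0.33, 0.003], [0.611, -0.27, 0.032], [0.639, -0.223, 0.124]]
pot [([226.1, 234.8], 0.63)] cl 0.77 799 [[0.455, -0.089, 0.004], [0.488, -0.046, 0.037], [0.53, -0.013, 0.06]]
pot_rim [([222.3, 221.3], 0.7), ([249.4, 182.8], 0.24)] 
wall [([336.4, 192.2], 0.83)] cl 0.71 1291 [[0.608, 0.208, 0.002], [0.697, 0.259, 0.044], [0.753, 0.292, 0.085]]
wall_end [([313.6, 170.9], 0.78)] 
wall_seam [([326.6, 167.2], 0.98)] 
clip [([253.4, 191.3], 0.79)] cl 0.72 424 [[0.395, 0.103, -0.0], [0.459, 0.125, 0.021], [0.513, 0.169, 0.03]]
clip_grip [([245.5, 183.7], 0.58), ([291.9, 319.5], 0.58)] 
clip_jaw [([265.2, 198.8], 0.77)] 
jar [([260.3, 252.0], 0.56)] cl 0.85 901 [[0.578, -0.096, 0.001], [0.621, -0.078, 0.053], [0.646, -0.035, 0.076]]
side [ 0.
[... 359 characters left out ...]
 0.15)] cl 0.64 649 [[0.454, -0.089, 0.005], [0.49, -0.044, 0.039], [0.526, -0.011, 0.061]]
pot_rim [([239.8, 220.3], 0.86), ([279.1, 230.2], 0.71)] 
wall [([258.5, 174.5], 0.58)] cl 0.95 882 [[0.607, 0.209, 0.005], [0.678, 0.266, 0.046], [0.733, 0.292, 0.087]]
wall_end [([240.5, 166.2], 0.85)] 
wall_seam [([252.6, 155.1], 0.74)] 
clip [([214.8, 202.4], 0.72), ([223.3, 272.2], 0.23)] cl 0.76 425 [[0.398, 0.105, 0.001], [0.449, 0.127, 0.021], [0.504, 0.179, 0.031]]
clip_grip [([201.3, 205.3], 0.57), ([239.8, 221.4], 0.48)] 
clip_jaw [([228.3, 204.9], 0.66)] 
jar [([277.1, 229.6], 0.7), ([239.1, 235.3], 0.47)] cl 0.78 609 [[0.576, -0.095, 0.007], [0.602, -0.081, 0.054], [0.636, -0.037, 0.078]]
```

View pics/scene0.png

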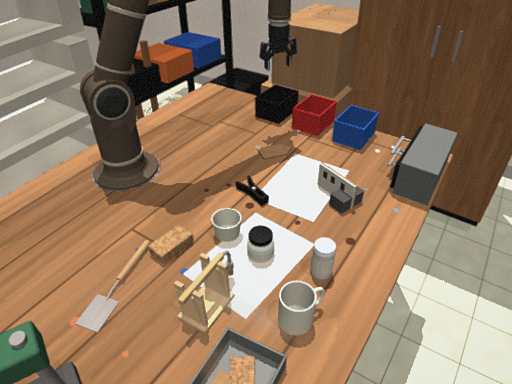

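View pics/side0.png

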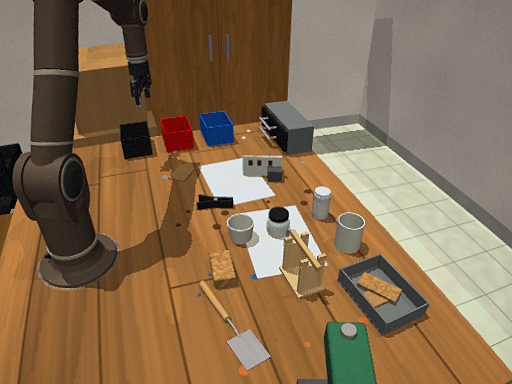

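```bash
cat > b.py <<'E'
from h import *
import pickle
S=pickle.load(open("S.pkl","rb"))
def rect(P):
    (c,s,a)=cv2.minAreaRect(P[:,:2].astype(np.float32)*1000); return np.round(c,1),np.round(s,1),round(a,1)
for n in ["scene","side"]:
    p,d,c=S[n]
    g=lambda t:cloud(S[n,t],d,c) if (n,t) in S else np.zeros((0,3))
    W=g("wall");W=W[(W[:,2]>.078)&(W[:,2]<.095)];print(n,"walltop",len(W),rect(W))
    Rr=g("rest");T=Rr[(Rr[:,2]>.115)];print("resttop",len(T),rect(T)); T=Rr[(Rr[:,2]<.02)];print("foot",len(T),rect(T))
    b=g("brush"); 
    if len(b): T=b[b[:,2]>.11];print("brush",rect(T))
    for t in["pot"]:
        T=g(t);T=T[(T[:,2]>.052)&(T[:,2]<.068)];print(t,len(T),rect(T))
        A=np.c_[2*T[:,:2],np.ones(len(T))];x=np.linalg.lstsq(A,(T[:,:2]**2).sum(1),rcond=None)[0];print(" circ",x[:2],np.sqrt(x[2]+x[0]**2+x[1]**2))
    C=g("clip");T=C[(C[:,2]>.022)&(C[:,2]<.04)];print("clip",len(T),rect(T))
Z=dict(brush=.113,rest=0,pot_rim=.06,pot=0,wall=0,wall_end=.0425,wall_seam=.085,clip=0,clip_grip=.014,clip_jaw=.014,brush_tip=.017)
U=dict(scene=dict(brush=[202.4,275.9],brush_tip=[230.4,272.6],rest=[208.4,306.7],pot_rim=[222.3,221.3],pot=[226.1,234.8],wall=[336.4,192.2],wall_end=[313.6,170.9],wall_seam=[326.6,167.2],clip=[253.4,191.3],clip_grip=[245.5,183.7],clip_jaw=[265.2,198.8]),
side=dict(brush=[304.9,249.4],rest=[304.1,281.8],pot_rim=[239.8,220.3],pot=[242.4,233.1],wall=[258.5,174.5],wall_end=[240.5,166.2],wall_seam=[252.6,155.1],clip=[214.8,202.4],clip_grip=[201.3,205.3],clip_jaw=[228.3,204.9]))
for t in Z:
    print(t,[atz([U[n][t]],S[n][2],Z[t])[0,:2].round(4).tolist() for n in U if t in U[n]])
E
python3 b.py
```

```text
scene walltop 175 (array([674.6, 271.7]), array([ 17.1, 148.4]), 70.2)
resttop 246 (array([ 599.3, -281.9]), array([ 71.6, 120.3]), 4.0)
foot 1024 (array([ 562.5, -238.9]), array([158.1, 190.1]), 0.8)
pot 185 (array([491. , -50.6]), array([79.8, 84.2]), 48.8)
 circ [ 0.49204401 -0.05087258] 0.03946159397342
clip 204 (array([454.4, 125.9]), array([ 53.7, 120.7]), 64.6)
side walltop 124 (array([670.8, 271.1]), array([ 19.8, 147.5]), 70.9)
resttop 176 (array([ 598.5, -283.2]), array([ 70.4, 125.8]), 3.1)
foot 604 (array([ 622.2, -228.8]), array([243.7, 130.8]), 63.8)
brush (array([ 597.7, -264.6]), array([ 14.4, 166.5]), 4.8)
pot 168 (array([489.8, -49. ]), array([86.1, 76.3]), 74.4)
 circ [ 0.49021899 -0.0502274 ] 0.03929139960327646
clip 192 (array([454.5, 138.6]), array([ 53. , 119.2]), 77.1)
brush [[0.5993, -0.2678], [0.6006, -0.2727]]
rest [[0.6029, -0.2692], [0.6037, -0.2838]]
pot_rim [[0.492, -0.0665], [0.4922, -0.0432]]
pot [[0.4929, -0.057], [0.5018, -0.036]]
wall [[0.6733, 0.2899], [0.662, 0.2773]]
wall_end [[0.5817, 0.2991], [0.5934, 0.2909]]
wall_seam [[0.6306, 0.285], [0.6407, 0.2871]]
clip [[0.447, 0.1465], [0.4569, 0.1503]]
clip_grip [[0.4134, 0.1505], [0.4054, 0.1294]]
clip_jaw [[0.5082, 0.1222], [0.4938, 0.1034]]
brush_tip [[0.5936, -0.1685]]
```

The scene shows the open pot at (226,224), and the capped jar at (260,243) is a different thing. The brush in its rest is at (205,285) with its head by (229,262). The wall's free end is at (322,175) with the blocks at (348,198), and the clip is at (252,191), jaws lower right. The side view agrees: pot (241,228), clip (215,202), wall (262,165). Next I go over the wall and clip with the wrist camera.

Emit:
move_arm(linear=[[28, -36, 8], [28, -36, 8], [28, -36, 8], [28, -36, 8], [28, -36, 8], [28, -36, 8], [28, -36, 8], [28, -36, 8], [28, -36, 8], [28, -36, 8], [28, -36, 8], [28, -36, 8]], twist=[[0, 0, -1.0], [0, 0, -1.0], [0, 0, -1.0], [0, 0, -1.0], [0, 0, -1.0], [0, 0, -1.0], [0, 0, -1.0], [0, 0, -1.0], [0, 0, -1.0], [0, 0, -1.0], [0, 0, -1.0], [0, 0, -1.0]], grip=[-1, -1, -1, -1, -1, -1, -1, -1, -1, -1, -1, -1])

```text
time: 2.9
tool_pos: [0.5609, 0.1923, 0.3271]
eef_rot: [0.67, 0.743, 0.001, 0.003]
ft_force: [-0.9, -1.4, -0.0]
gripper_width: 0.0854
gripper_force: 0.0
```

```bash
cat > w.py <<'E'
from h import *
import sys
k=sys.argv[1]; s=sensors.get_state();c=cam("wrist");p,d=eyes.snapshot("wrist");cv2.imwrite(f"pics/{k}.png",p[:,:,::-1])
print(s["time"],np.round(s["tool_pos"],4),np.round(R.from_quat(s["eef_rot"]).as_matrix()[:,1:],3).tolist(),"cam",c[3].round(3),(-c[2][:,2]).round(3))
Z=dict(brush=.113,rest=0,pot_rim=.06,pot=0,wall=0,wall_end=.0425,wall_seam=.085,clip=0,clip_grip=.014,clip_jaw=.014,brush_tip=.017)
np.savez(f"{k}.npz",p=p,d=d,r=c[2],e=c[3])
for t in sys.argv[2:]:
    r=eyes.pinpoint(t,"wrist")[:2];print(t,[(np.round(x["uv"],1).tolist(),round(x["confidence"],2),atz([x["uv"]],c,Z[t])[0,:2].round(4).tolist()) for x in r])
    if t in("brush","rest","pot","wall","clip"):
        o=eyes.outline_of(t,"wrist")
        if o:
            P=cloud(o[0]["pixels"],d,c); z=dict(wall=.075,clip=.02,pot=.052,rest=.118,brush=.112)[t]
            T=P[P[:,2]>z]; 
            if len(T)>5:
                print("  cl",round(o[0]["confidence"],2),len(T),"ztop",np.percentile(T[:,2],[5,50,95]).round(4),[np.round(v,1).tolist() for v in cv2.minAreaRect(T[:,:2].astype(np.float32)*1000)])
E
python3 w.py w1 wall wall_end wall_seam clip clip_grip clip_jaw pot pot_rim
```

```text
2.9 [0.5609 0.1923 0.3271] [[0.995, 0.005], [0.103, -0.003], [0.004, -1.0]] cam [0.554 0.273 0.455] [ 0.036 -0.315 -0.948]
wall [([332.5, 102.0], 0.61, [0.6733, 0.2751])]
  cl 0.84 1302 ztop [0.0815 0.0839 0.0853] [[672.8, 273.6], [12.3, 150.1], 70.8]
wall_end [([289.0, 80.6], 0.56, [0.6014, 0.295])]
wall_seam [([323.0, 90.0], 0.79, [0.6374, 0.2868])]
clip [([176.8, 182.0], 0.93, [0.4526, 0.1312]), ([148.9, 169.8], 0.2, [0.4087, 0.1465])]
  cl 0.65 1192 ztop [0.0214 0.0268 0.0283] [[455.0, 137.1], [53.4, 121.6], 71.5]
clip_grip [([150.1, 174.3], 0.97, [0.415, 0.1436])]
clip_jaw [([209.2, 196.0], 0.88, [0.5061, 0.1181])]
pot [([194.7, 281.5], 0.87, [0.4879, -0.0483])]
  cl 0.65 586 ztop [0.0528 0.0581 0.0601] [[490.7, -47.9], [83.8, 81.6], 75.8]
pot_rim [([187.3, 301.8], 0.72, [0.4863, -0.045]), ([146.2, 334.4], 0.19, [0.4192, -0.1199])]
```

View pics/w1.png

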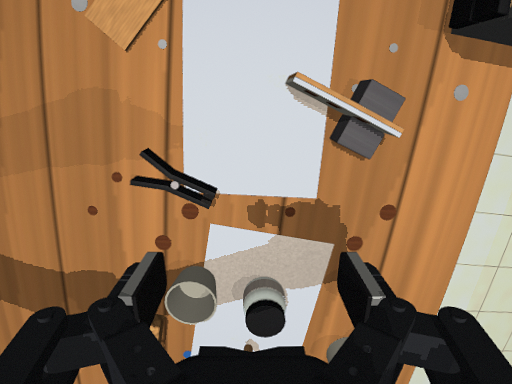

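The wrist view shows the wall's seam running from its free end at (290,78) to the blocks at (402,132). The clip is shut with tails at (140,165) and jaws at (212,200). The pot is at (190,295), and the jar beside it is at (265,305). Next, the brush.

Emit:
move_arm(linear=[[4, -39, -2], [4, -39, -2], [4, -39, -2], [4, -39, -2], [4, -39, -2], [4, -39, -2], [4, -39, -2], [4, -39, -2], [4, -39, -2], [4, -39, -2], [4, -39, -2]], twist=[[0, 0, 0], [0, 0, 0], [0, 0, 0], [0, 0, 0], [0, 0, 0], [0, 0, 0], [0, 0, 0], [0, 0, 0], [0, 0, 0], [0, 0, 0], [0, 0, 0]], grip=[-1, -1, -1, -1, -1, -1, -1, -1, -1, -1, -1])

```text
time: 4.42
tool_pos: [0.595, -0.1956, 0.3051]
eef_rot: [0.669, 0.743, -0.001, 0.001]
ft_force: [-0.4, -0.2, 0.7]
gripper_width: 0.0853
gripper_force: 0.0
```

```bash
python3 w.py w2 brush rest brush_tip pot pot_rim
```

```text
4.4167 [ 0.595  -0.1956  0.3051] [[0.994, -0.001], [0.105, -0.003], [-0.001, -1.0]] cam [ 0.588 -0.115  0.433] [ 0.032 -0.315 -0.948]
brush [([248.3, 235.9], 0.58, [0.6006, -0.2717])]
  cl 0.73 1437 ztop [0.1156 0.1199 0.1211] [[599.6, -261.7], [13.9, 161.3], 3.3]
rest [([248.9, 200.2], 0.93, [0.5998, -0.2677])]
  cl 0.88 764 ztop [0.1191 0.1238 0.1251] [[598.4, -270.9], [69.5, 101.7], 3.4]
brush_tip [([251.7, 137.4], 0.74, [0.5939, -0.1711])]
pot [([182.9, 37.8], 0.92, [0.4908, -0.0527]), ([247.4, 202.9], 0.3, [0.598, -0.2723])]
  cl 0.58 720 ztop [0.0532 0.0586 0.0602] [[492.0, -55.5], [82.4, 68.0], 4.7]
pot_rim [([171.3, 26.7], 0.6, [0.4907, -0.0508])]
```

View pics/w2.png

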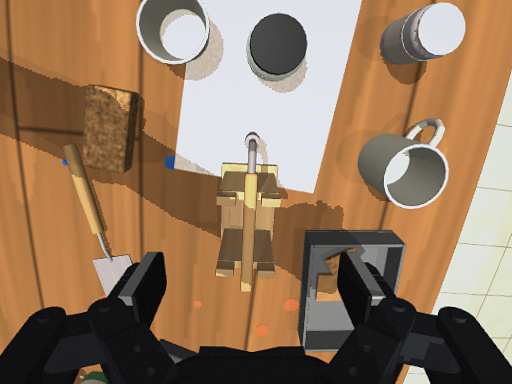

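```bash
python3 -c "
from h import *
s=sensors.get_state();print(s['time'],s['tool_pos'],R.from_quat(s['eef_rot']).as_euler('zyx'),s['qvel'].__repr__())"
```

```text
4.8667 [ 0.59649329 -0.18812381  0.30545362] [-1.68564765e+00  3.12544994e-04 -3.14125119e+00] array([ 0.00679167,  0.00259692,  0.00338389, -0.00108292,  0.0009271 ,
       -0.00143045,  0.00045879])
```

The wrist view shows the handle from (247,290) to (250,178), and the head at (252,137). It sits centred in the rest, yaw about 93.4°. I grasp at (0.599, -0.270).

Emit:
move_arm(linear=[[0.2, -3, 0], [0.2, -6, -2], [0.2, -8.2, -5], [0.2, -8.2, -8], [0.2, -8.2, -11], [0.2, -8.2, -14], [0.2, -8.2, -17], [0.2, -8.2, -19], [0.2, -8.2, -19.7], [0.2, -8.2, -19.7], [0.2, -8.2, -19.7], [0.2, -8.2, -19.7]], twist=[[0, 0, -0.045], [0, 0, -0.045], [0, 0, -0.045], [0, 0, -0.045], [0, 0, -0.045], [0, 0, -0.045], [0, 0, -0.045], [0, 0, -0.045], [0, 0, -0.045], [0, 0, -0.045], [0, 0, -0.045], [0, 0, -0.045]], grip=[-1, -1, -1, -1, -1, -1, -1, -1, -1, -1, -1, -1])

```text
time: 5.87
tool_pos: [0.5993, -0.2718, 0.1102]
eef_rot: [0.683, 0.731, 0.001, 0.001]
ft_force: [0.1, -0.1, -0.6]
gripper_width: 0.0851
gripper_force: 0.0
```

Emit:
move_arm(linear=[[0, 0, 0], [0, 0, 0], [0, 0, 0], [0, 0, 0], [0, 0, 0], [0, 0, 0], [0, 0, 0], [0, 0, 0], [0, 0, 0], [0, 0, 0]], twist=[[0, 0, 0], [0, 0, 0], [0, 0, 0], [0, 0, 0], [0, 0, 0], [0, 0, 0], [0, 0, 0], [0, 0, 0], [0, 0, 0], [0, 0, 0]], grip=[1, 1, 1, 1, 1, 1, 1, 1, 1, 1], squeeze=70)

```text
time: 6.7
tool_pos: [0.5985, -0.2714, 0.1086]
eef_rot: [0.683, 0.731, 0.0, 0.0]
ft_force: [0.3, 0.6, 3.5]
gripper_width: 0.0125
gripper_force: 68.6
```

Emit:
move_arm(linear=[[0, 0, 1.5], [0, 0, 4], [0, 0, 7], [0, 0, 10], [0, 0, 11], [-2, 2.4, 11], [-4.5, 5.4, 11], [-7, 8.4, 11], [-9.2, 11, 11], [-10.1, 12, 11], [-10.1, 12, 11], [-10.1, 12, 11]], twist=[[0, 0, 0], [0, 0, 0], [0, 0, 0], [0, 0, 0], [0, 0, 0], [0, 0, 0], [0, 0, 0], [0, 0, 0], [0, 0, 0], [0, 0, 0], [0, 0, 0], [0, 0, 0]], grip=[1, 1, 1, 1, 1, 1, 1, 1, 1, 1, 1, 1])

```text
time: 7.7
tool_pos: [0.4973, -0.1508, 0.2183]
eef_rot: [0.682, 0.731, 0.0, 0.0]
ft_force: [1.3, -0.6, 0.1]
gripper_width: 0.0123
gripper_force: 68.4
```

```bash
cat > t.py <<'E'
from h import *
import sys
s=sensors.get_state();print(s["time"],s["tool_pos"],s["gripper_width"],s["ft_force"],R.from_quat(s["eef_rot"]).as_matrix()[:,1].round(3))
Rs=[]
for n in ["scene","side","wrist"]:
    c=cam(n);p,d=eyes.snapshot(n);cv2.imwrite(f"pics/{sys.argv[1]}_{n}.png",p[:,:,::-1])
    r=eyes.pinpoint("brush_tip",n)[:1]
    for x in r:
        if x["confidence"]>.4: Rs.append((c[3],rays([x["uv"]],c)[0]/np.linalg.norm(rays([x["uv"]],c)[0])));print(n,x["uv"],x["confidence"])
    o=eyes.outline_of("brush",n)
    if o:
        P=cloud(o[0]["pixels"],d,c);P=P[np.linalg.norm(P-s["tool_pos"],axis=1)<.2]
        if len(P):
            print(n,"low z",np.percentile(P[:,2],1)); L=P[P[:,2]<s["tool_pos"][2]-.05]; print("  head c",len(L),(L.min(0)+L.max(0))/2)
    r=eyes.pinpoint("pot_rim",n)[:1];print(n,"rim",[(x["confidence"],atz([x["uv"]],c,.06)[0].round(4)) for x in r])
if len(Rs)>1:
    A=sum(np.eye(3)-np.outer(d,d) for e,d in Rs);b=sum((np.eye(3)-np.outer(d,d))@e for e,d in Rs);x=np.linalg.solve(A,b)
    print("tip",x,"resid",[np.linalg.norm(np.cross(x-e,d)).round(4) for e,d in Rs],"rel",x-s["tool_pos"])
E
python3 t.py t1
```

```text
7.7 [ 0.49727543 -0.15084409  0.21830774] 0.012331001032026634 [ 1.32648424 -0.60267118  0.06519834] [0.998 0.069 0.001]
scene [222.8, 202.8] 0.87
scene low z 0.1316225502458262
  head c 76 [ 0.49327063 -0.05375831  0.14800999]
scene rim [(0.62, array([ 0.491 , -0.0563,  0.06  ]))]
side [240.5, 204.4] 0.76
side low z 0.13484978195872427
  head c 53 [ 0.49244476 -0.05795924  0.15014189]
side rim [(0.7, array([ 0.4921, -0.0446,  0.06  ]))]
wrist [250.6, 61.7] 0.69
wrist low z 0.17086982764709874
  head c 13 [ 0.49677194 -0.07048742  0.10590953]
wrist rim [(0.81, array([ 0.4864, -0.0494,  0.06  ]))]
tip [ 0.49195692 -0.05190985  0.12198834] resid [np.float64(0.0056), np.float64(0.0038), np.float64(0.0027)] rel [-0.00531851  0.09893424 -0.0963194 ]
```

Tip is over the pot's centre to about 2 mm. Dipping.

Emit:
move_arm(linear=[[-0.1, 0.2, -1], [-0.1, 0.2, -3.5], [-0.1, 0.2, -6], [-0.1, 0.2, -8.5], [-0.1, 0.2, -10], [-0.1, 0.2, -10.6], [-0.1, 0.2, -10.7], [-0.1, 0.2, -10.7], [-0.1, 0.2, -10.7], [-0.1, 0.2, -10.7]], twist=[[0, 0, 0], [0, 0, 0], [0, 0, 0], [0, 0, 0], [0, 0, 0], [0, 0, 0], [0, 0, 0], [0, 0, 0], [0, 0, 0], [0, 0, 0]], grip=[1, 1, 1, 1, 1, 1, 1, 1, 1, 1])

```text
time: 9.13
tool_pos: [0.497, -0.1495, 0.1123]
eef_rot: [0.683, 0.731, 0.001, 0.001]
ft_force: [0.5, 0.1, -1.1]
gripper_width: 0.0126
gripper_force: 68.3
```

```bash
python3 - <<'E'
from h import *
p,d=eyes.snapshot("scene");q,_=eyes.snapshot("side")
f=lambda a,u,v:cv2.resize(a[v-45:v+45,u-60:u+60],(400,300),interpolation=cv2.INTER_CUBIC)
cv2.imwrite("pics/dip.png",np.hstack([f(p,226,224),f(q,241,225)])[:,:,::-1]);s=sensors.get_state();print(s["tool_pos"],s["ft_force"])
E
```

```text
[ 0.49680792 -0.14940415  0.11217277] [ 0.72459538  0.1599757  -1.27096752]
```

View pics/dip.png

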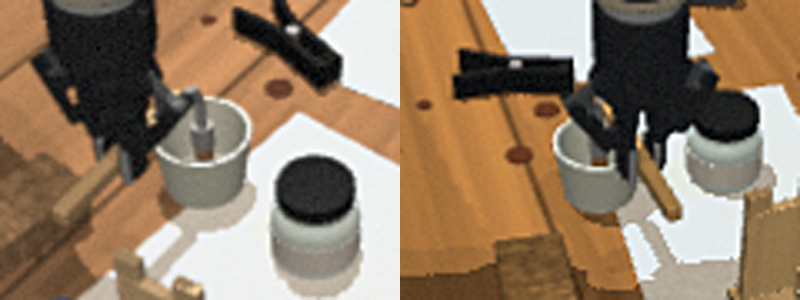

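The picture shows the ferrule and bristles down in the pot, at (203,140) in the left crop, with the pot undisturbed. A little deeper, then lift and go to the wall.

Emit:
move_arm(linear=[[0, 0, -0.5], [0, 0, -0.5], [0, 0, -0.5], [0, 0, 1], [0, 0, 4], [0, 0, 8], [0, 0, 11], [0, 0, 11.3], [1, 3, 11.3], [2.5, 6, 11.3], [4, 9.5, 11.3], [5.5, 13, 11.3]], twist=[[0, 0, 0], [0, 0, 0], [0, 0, 0], [0, 0, 0], [0, 0, 0], [0, 0, 0], [0, 0, 0], [0, 0, 0], [0, 0, 0], [0, 0, 0], [0, 0, 0], [0, 0, 0]], grip=[1, 1, 1, 1, 1, 1, 1, 1, 1, 1, 1, 1])

```text
time: 10.23
tool_pos: [0.5515, -0.0182, 0.2243]
eef_rot: [0.683, 0.73, 0.0, 0.0]
ft_force: [0.8, 0.1, -1.0]
gripper_width: 0.0128
gripper_force: 68.4
```

Emit:
move_arm(linear=[[1.5, 3.5, 0], [3, 7, 0], [4.5, 10.5, 0], [6, 14, 0], [7.5, 17, 0], [8.5, 19.5, 0], [8.9, 20.7, 0], [8.9, 20.7, 0], [8.9, 20.7, 0], [8.9, 20.7, 0]], twist=[[0, 0, 0], [0, 0, 0], [0, 0, 0], [0, 0, 0], [0, 0, 0], [0, 0, 0], [0, 0, 0], [0, 0, 0], [0, 0, 0], [0, 0, 0]], grip=[1, 1, 1, 1, 1, 1, 1, 1, 1, 1])

```text
time: 11.07
tool_pos: [0.64, 0.1852, 0.2241]
eef_rot: [0.683, 0.73, -0.001, 0.0]
ft_force: [0.5, 0.2, -1.1]
gripper_width: 0.013
gripper_force: 68.4
```

```bash
sed -i 's/pot_rim/wall_seam/;s/,c,.06)/,c,.085)/' t.py; python3 t.py t2; python3 w.py w3 wall
```

```text
11.0667 [0.63998725 0.18522181 0.22411363] 0.01297281187444701 [ 0.50695954  0.16459812 -1.05620541] [ 0.998  0.066 -0.001]
scene [328.2, 155.5] 0.78
scene low z 0.13791457234542975
  head c 59 [0.63685737 0.28103067 0.15453934]
scene rim [(0.59, array([0.6229, 0.2683, 0.085 ]))]
side [254.5, 145.6] 0.6
side rim [(0.61, array([0.6427, 0.302 , 0.085 ]))]
wrist [255.1, 63.7] 0.72
wrist low z 0.17739655516802907
  head c 7 [0.6354456  0.28207239 0.16717312]
wrist rim [(0.57, array([0.6345, 0.2888, 0.085 ]))]
tip [0.63841873 0.28372954 0.1297789 ] resid [np.float64(0.0067), np.float64(0.0083), np.float64(0.0052)] rel [-0.00156851  0.09850773 -0.09433473]
11.6667 [0.6402 0.1876 0.2243] [[0.998, 0.0], [0.068, 0.0], [0.0, -1.0]] cam [0.636 0.268 0.352] [ 0.021 -0.313 -0.949]
wall [([284.0, 92.2], 0.71, [0.6719, 0.2739]), ([135.5, 320.3], 0.5, [0.4886, -0.0515])]
  cl 0.96 2178 ztop [0.0826 0.084  0.0852] [[673.2, 273.6], [12.6, 148.7], 70.6]
```

Emit:
move_arm(linear=[[0, 0, -1], [0, 0, -2.5], [0, 0, -3.8], [0, 0, -4.3], [0, 0, -4.5], [0, 0, -4.6], [0, 0, -4.7], [0, 0, -4.7]], twist=[[0, 0, 0], [0, 0, 0], [0, 0, 0], [0, 0, 0], [0, 0, 0], [0, 0, 0], [0, 0, 0], [0, 0, 0]], grip=[1, 1, 1, 1, 1, 1, 1, 1])

```text
time: 12.48
tool_pos: [0.6406, 0.1877, 0.1777]
eef_rot: [0.683, 0.731, 0.0, 0.0]
ft_force: [-0.6, -0.0, -1.5]
gripper_width: 0.0129
gripper_force: 68.4
```

```bash
python3 - <<'E'
from h import *
p,d=eyes.snapshot("scene");q,_=eyes.snapshot("side")
f=lambda a,u,v:cv2.resize(a[v-30:v+30,u-40:u+40],(400,300),interpolation=cv2.INTER_CUBIC)
cv2.imwrite("pics/touch.png",np.hstack([f(p,330,170),f(q,255,160)])[:,:,::-1]);s=sensors.get_state();print(s["tool_pos"],s["ft_force"],s["moment"])
E
```

```text
[0.64056702 0.18769988 0.17790497] [ 0.44735    -0.73657314 -0.36417769] [-0.00066579  0.04258427  0.01636084]
```

View pics/touch.png

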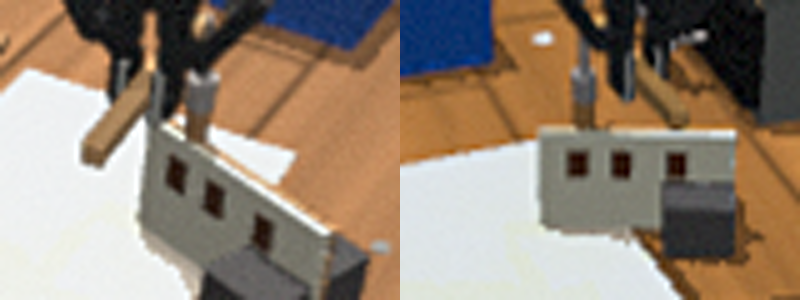

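The crops show the bristle end just above the top edge, about (198,145) in the scene crop and (583,128) in the side crop, between the free end and mid-wall. Lowering until there's contact.

Emit:
move_arm(linear=[[0, 0, -0.1], [0, 0, -0.2], [0, 0, -0.2], [0, 0, -0.2]], twist=[[0, 0, 0], [0, 0, 0], [0, 0, 0], [0, 0, 0]], grip=[1, 1, 1, 1])

```text
time: 12.92
tool_pos: [0.6407, 0.1874, 0.1759]
eef_rot: [0.683, 0.731, 0.0, 0.0]
ft_force: [-0.9, -1.3, 3.1]
gripper_width: 0.0126
gripper_force: 68.9
```

Emit:
move_arm(linear=[[0, 0, -0.1], [0, 0, -0.1], [0, 0, -0.1], [0, 0, -0.1]], twist=[[0, 0, 0], [0, 0, 0], [0, 0, 0], [0, 0, 0]], grip=[1, 1, 1, 1])

```text
time: 13.25
tool_pos: [0.6409, 0.1869, 0.1754]
eef_rot: [0.683, 0.73, 0.001, 0.001]
ft_force: [-0.2, -3.0, 7.4]
gripper_width: 0.0128
gripper_force: 69.5
```

```bash
sed -i 's/wall_seam/wall/' t.py; python3 t.py t3; python3 -c "
from h import *
s=sensors.get_state();print(s['ft_force'],s['moment'])"
```

```text
13.25 [0.64089244 0.18691793 0.17536733] 0.012801620758954708 [-0.22836887 -3.02937276  7.35245627] [0.998 0.067 0.002]
scene [329.9, 167.6] 0.74
scene low z 0.0926455673935436
  head c 44 [0.63776029 0.28213431 0.10801094]
scene rim [(0.79, array([0.7076, 0.1678, 0.085 ]))]
side [252.6, 154.2] 0.67
side low z 0.08970133531864359
  head c 35 [0.6646859  0.27365775 0.10515907]
side rim [(0.66, array([0.6273, 0.164 , 0.085 ]))]
wrist [252.8, 60.8] 0.63
wrist low z 0.12837975783312522
  head c 89 [0.64278173 0.20754622 0.06139143]
wrist rim [(0.95, array([0.6626, 0.273 , 0.085 ]))]
tip [0.63937528 0.28912096 0.08646168] resid [np.float64(0.0017), np.float64(0.0023), np.float64(0.0029)] rel [-0.00151715  0.10220303 -0.08890565]
[-0.67404754 -3.47340898  6.27006127] [-0.19794936  0.2664151   0.09426593]
```

Emit:
move_arm(linear=[[0, 0, 1.5], [0, 0, 4], [0, 0, 5.5], [-0.4, -3, 5.5], [-0.7, -7, 5.5], [-1, -11, 5.5], [-1.4, -15, 5.5], [-1.8, -19, 5.5], [-2.2, -23, 5.5], [-2.6, -27, 5.5], [-2.9, -31, 5.5], [-3.2, -35, 5.5]], twist=[[0, 0, 0], [0, 0, 0], [0, 0, 0], [0, 0, 0], [0, 0, 0], [0, 0, 0], [0, 0, 0], [0, 0, 0], [0, 0, 0], [0, 0, 0], [0, 0, 0], [0, 0, 0]], grip=[1, 1, 1, 1, 1, 1, 1, 1, 1, 1, 1, 1])

```text
time: 14.85
tool_pos: [0.6077, -0.1638, 0.2292]
eef_rot: [0.682, 0.731, 0.0, -0.0]
ft_force: [1.7, -0.0, -1.0]
gripper_width: 0.0129
gripper_force: 68.4
```

Emit:
move_arm(linear=[[-0.3, -3.5, 0], [-0.6, -7, 0], [-0.9, -9.5, 0], [-1, -10.9, 0], [-1, -10.9, 0], [-1, -10.9, 0], [-1, -10.9, 0], [-1, -10.9, 0]], twist=[[0, 0, 0], [0, 0, 0], [0, 0, 0], [0, 0, 0], [0, 0, 0], [0, 0, 0], [0, 0, 0], [0, 0, 0]], grip=[1, 1, 1, 1, 1, 1, 1, 1])

```text
time: 15.52
tool_pos: [0.5991, -0.2688, 0.229]
eef_rot: [0.682, 0.732, 0.0, -0.0]
ft_force: [-0.2, -0.9, -0.4]
gripper_width: 0.0127
gripper_force: 68.4
```

```bash
cat > u.py <<'E'
from h import *
for n in ["side","scene","wrist"]:
    s=sensors.get_state();c=cam(n);p,d=eyes.snapshot(n);o=eyes.outline_of("brush",n)
    if n=="side":print(s["time"],s["tool_pos"],s["ft_force"])
    for x in o[:1]:
        P=cloud(x["pixels"],d,c)-s["tool_pos"]; P=P[np.abs(P[:,0])<.03]; P=P[(P[:,2]>-.1)&(P[:,2]<.05)]
        A=P[(P[:,1]>-.09)&(P[:,1]<-.03)];B=P[(P[:,1]>.03)&(P[:,1]<.07)]
        for Q in (A,B):
            if len(Q)>4:
                top=Q[Q[:,2]>np.percentile(Q[:,2],95)-.006]; print(n,len(top),top.mean(0).round(4),"rear",P[:,1].min().round(4))
E
python3 u.py
```

```text
15.5167 [ 0.59909662 -0.26882589  0.22903801] [-0.20901892 -0.89221347 -0.35775885]
side 92 [ 0.0033 -0.0544  0.0115] rear -0.0761
side 10 [-0.0031  0.0549  0.0133] rear -0.0761
scene 152 [ 0.0073 -0.054   0.0117] rear -0.0746
scene 5 [-0.0021  0.0681  0.0126] rear -0.0746
wrist 411 [ 0.0036 -0.0347  0.0111] rear -0.0408
wrist 3359 [-0.0018  0.051   0.0111] rear -0.0408
```

Emit:
move_arm(linear=[[0, 0, -1.5], [0, 0, -4], [0, 0, -6.5], [0, 0, -9], [0, 0, -10.5], [0, 0, -11.2], [0, 0, -11.7], [0, 0, -12], [0, 0, -12], [0, 0, -12], [0, 0, -12], [0, 0, -12]], twist=[[0, 0, 0], [0, 0, 0], [0, 0, 0], [0, 0, 0], [0, 0, 0], [0, 0, 0], [0, 0, 0], [0, 0, 0], [0, 0, 0], [0, 0, 0], [0, 0, 0], [0, 0, 0]], grip=[1, 1, 1, 1, 1, 1, 1, 1, 1, 1, 1, 1])

```text
time: 16.82
tool_pos: [0.5987, -0.2716, 0.1102]
eef_rot: [0.683, 0.731, 0.0, 0.001]
ft_force: [-0.0, -0.5, -1.4]
gripper_width: 0.0126
gripper_force: 68.4
```

Emit:
move_arm(linear=[[0, 0, 0], [0, 0, 0], [0, 0, 0], [0, 0, 0], [0, 0, 0], [0, 0, 0], [0, 0, 0], [0, 0, 0]], twist=[[0, 0, 0], [0, 0, 0], [0, 0, 0], [0, 0, 0], [0, 0, 0], [0, 0, 0], [0, 0, 0], [0, 0, 0]], grip=[0.5, 0.2, -0.2, -0.6, -1, -1, -1, -1])

```text
time: 17.48
tool_pos: [0.5982, -0.2714, 0.1093]
eef_rot: [0.683, 0.731, -0.0, -0.0]
ft_force: [-0.1, 0.1, -0.5]
gripper_width: 0.0854
gripper_force: 0.0
```

Emit:
move_arm(linear=[[0, 0, 3], [0, 0, 7], [0, 0, 11], [0, 0, 15], [-1.5, 3.5, 15], [-3, 7, 15], [-4.5, 10.5, 15], [-6, 14, 15], [-7.5, 17.5, 15], [-9, 21, 15], [-10.5, 24.5, 15], [-12, 28, 15]], twist=[[0, 0, 0], [0, 0, 0], [0, 0, 0], [0, 0, 0], [0, 0, 0.1], [0, 0, 0.2], [0, 0, 0.3], [0, 0, 0.4], [0, 0, 0.5], [0, 0, 0.6], [0, 0, 0.7], [0, 0, 0.8]], grip=[-1, -1, -1, -1, -1, -1, -1, -1, -1, -1, -1, -1])

```text
time: 18.48
tool_pos: [0.4772, 0.01, 0.2596]
eef_rot: [0.342, 0.94, 0.0, 0.0]
ft_force: [0.3, 0.7, -0.5]
gripper_width: 0.0854
gripper_force: 0.0
```

Emit:
move_arm(linear=[[-1.5, 3.5, 0], [-3, 7, 0], [-4.5, 10.5, 0], [-5.7, 13, 0], [-6.2, 14.1, 0], [-6.2, 14.1, 0], [-6.2, 14.1, 0], [-6.2, 14.1, 0], [-6.2, 14.1, 0]], twist=[[0, 0, 0.1], [0, 0, 0.2], [0, 0, 0.3], [0, 0, 0.38], [0, 0, 0.38], [0, 0, 0.38], [0, 0, 0.38], [0, 0, 0.38], [0, 0, 0.38]], grip=[-1, -1, -1, -1, -1, -1, -1, -1, -1])

```text
time: 19.23
tool_pos: [0.4168, 0.1484, 0.2593]
eef_rot: [0.162, 0.987, -0.0, 0.0]
ft_force: [-0.9, -0.4, -0.1]
gripper_width: 0.0857
gripper_force: 0.0
```

```bash
python3 w.py w4 clip clip_grip clip_jaw wall; python3 - <<'E'
from h import *
p,d=eyes.snapshot("scene");c=cam("scene");a=np.load("w4.npz")["p"]
f=cv2.resize(p[225:345,130:290],(400,300),interpolation=cv2.INTER_CUBIC)
cv2.imwrite("pics/m4.png",np.hstack([f,cv2.resize(a,(400,300))])[:,:,::-1])
o=eyes.outline_of("brush","scene");r=eyes.pinpoint("brush_tip","scene")
print([(x["uv"],x["confidence"]) for x in r[:1]])
print(sensors.get_state()["tool_pos"])
E
```

```text
19.2333 [0.4168 0.1484 0.2593] [[0.32, 0.0], [0.948, -0.0], [-0.0, -1.0]] cam [0.342 0.174 0.387] [ 0.297 -0.101 -0.95 ]
clip [([247.4, 191.7], 0.86, [0.4572, 0.1296])]
  cl 0.59 1413 ztop [0.0249 0.0269 0.0281] [[453.4, 135.2], [54.9, 123.3], 70.5]
clip_grip [([250.8, 161.9], 0.61, [0.4174, 0.1479])]
clip_jaw [([250.9, 231.8], 0.71, [0.5083, 0.1173])]
wall [([382.6, 288.0], 0.82, [0.6695, 0.2754])]
  cl 0.59 338 ztop [0.0764 0.0834 0.0848] [[619.4, 291.4], [12.8, 37.9], 67.9]
[([228.4, 273.3], 0.75)]
[0.41626131 0.14958247 0.25926011]
```

View pics/m4.png

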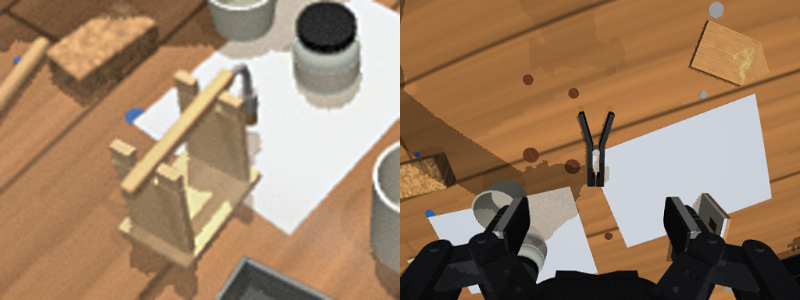

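The brush lies in both notches with its head hanging at (246,95) in the left crop. The wrist view shows the clip shut, tails toward (595,120) and jaws at (596,185). Descending on the tails.

Emit:
move_arm(linear=[[0, 0, -3], [0, 0, -7], [0, 0, -11], [0, 0, -15], [0, 0, -18], [0, 0, -21], [0, 0, -23], [0, 0, -23.8], [0, 0, -24.1], [0, 0, -24.1], [0, 0, -24.1], [0, 0, -24.1]], twist=[[0, 0, 0], [0, 0, 0], [0, 0, 0], [0, 0, 0], [0, 0, 0], [0, 0, 0], [0, 0, 0], [0, 0, 0], [0, 0, 0], [0, 0, 0], [0, 0, 0], [0, 0, 0]], grip=[-1, -1, -1, -1, -1, -1, -1, -1, -1, -1, -1, -1])

```text
time: 20.73
tool_pos: [0.4172, 0.1501, 0.0196]
eef_rot: [0.161, 0.987, 0.001, 0.001]
ft_force: [-0.3, 0.1, 0.2]
gripper_width: 0.0854
gripper_force: 0.0
```

Emit:
move_arm(linear=[[0, 0, 0], [0, 0, 0], [0, 0, 0], [0, 0, 0], [0, 0, 0], [0, 0, 0], [0, 0, 0], [0, 0, 0], [0, 0, 0], [0, 0, 0]], twist=[[0, 0, 0], [0, 0, 0], [0, 0, 0], [0, 0, 0], [0, 0, 0], [0, 0, 0], [0, 0, 0], [0, 0, 0], [0, 0, 0], [0, 0, 0]], grip=[1, 1, 1, 1, 1, 1, 1, 1, 1, 1], squeeze=40)

```text
time: 21.57
tool_pos: [0.417, 0.1499, 0.0193]
eef_rot: [0.161, 0.987, 0.001, 0.001]
ft_force: [-1.2, -1.3, 12.2]
gripper_width: 0.0223
gripper_force: 38.7
```

Emit:
move_arm(linear=[[0, 0, 1], [0, 0, 4], [0, 0, 7], [0, 0, 10], [1, 3, 10], [2.2, 6.5, 10], [3.4, 10, 10], [4.6, 14, 10], [5.6, 17, 10], [6.2, 19.1, 10], [6.2, 19.1, 10], [6.2, 19.1, 10]], twist=[[0, 0, 0], [0, 0, 0], [0, 0, 0], [0, 0, 0], [0, 0, 0], [0, 0, 0], [0, 0, 0], [0, 0, 0], [0, 0, 0], [0, 0, 0], [0, 0, 0], [0, 0, 0]], grip=[1, 1, 1, 1, 1, 1, 1, 1, 1, 1, 1, 1])

```text
time: 22.57
tool_pos: [0.4776, 0.3415, 0.1182]
eef_rot: [0.16, 0.987, -0.0, -0.0]
ft_force: [0.2, -0.8, -1.2]
gripper_width: 0.0224
gripper_force: 39.4
```

```bash
cat > v.py <<'E'
from h import *
import sys
k=sys.argv[1]
for n in ["wrist","scene","side"]:
    s=sensors.get_state();c=cam(n);p,d=eyes.snapshot(n);np.savez(f"{k}_{n}.npz",p=p)
    if n=="wrist":print(s["time"],s["tool_pos"],s["gripper_width"],s["ft_force"],R.from_quat(s["eef_rot"]).as_matrix()[:,1].round(3))
    tp=np.array(s["tool_pos"]);dr=np.array([.944,-.330]);nr=np.array([.330,.944])
    o=eyes.outline_of("clip",n)
    for x in o[:1]:
        P=cloud(x["pixels"],d,c);Q=P-tp;Q=np.c_[Q[:,:2]@dr,Q[:,:2]@nr,P[:,2]]
        Q=Q[(np.abs(Q[:,1])<.06)&(np.abs(Q[:,0])<.14)]
        print(n,round(x["confidence"],2),"along,across,z 2/98:",np.percentile(Q,[2,98],axis=0).round(4).tolist())
        J=Q[Q[:,0]>np.percentile(Q[:,0],98)-.02]; print("  jaw across",np.percentile(J[:,1],[2,50,98]).round(4),"z",np.percentile(J[:,2],[5,50,95]).round(4))
    o=eyes.outline_of("wall",n)
    for x in o[:1]:
        P=cloud(x["pixels"],d,c);P=P[(P[:,2]>.03)&(P[:,2]<.1)];Q=P[:,:2]-tp[:2]
        T=Q[P[:,2]>.075]; print(n,"wall end along",np.percentile(Q@dr,.5).round(4),"top across near end",np.percentile((T@nr)[T@dr<(T@dr).min()+.04],[5,50,95]).round(4))
ims=[]
for n,u,v in (("wrist",256,240),("scene",int(sys.argv[2]),int(sys.argv[3]))):
    a=np.load(f"{k}_{n}.npz")["p"]; h,w=(144,192) if n=="wrist" else (45,60)
    v=min(max(v,h),384-h);u=min(max(u,w),512-w)
    ims.append(cv2.resize(a[v-h:v+h,u-w:u+w],(400,300),interpolation=cv2.INTER_CUBIC))
cv2.imwrite(f"pics/{k}.png",np.hstack(ims)[:,:,::-1])
E
python3 v.py v1 300 165
```

```text
22.5667 [0.47764582 0.34152051 0.11817924] 0.022406299922251686 [ 0.20213124 -0.77585146 -1.21035304] [ 0.315  0.949 -0.001]
wrist 0.61 along,across,z 2/98: [[-0.0218, -0.0125, 0.1011], [0.0454, 0.0129, 0.1268]]
  jaw across [-0.0149  0.0004  0.0158] z [0.1024 0.125  0.1262]
scene 0.6 along,across,z 2/98: [[0.008, -0.0289, 0.1009], [0.1027, 0.0224, 0.1285]]
  jaw across [-0.0301  0.0116  0.025 ] z [0.1032 0.1183 0.1276]
scene wall end along 0.1331 top across near end [-0.0048 -0.0016  0.0067]
side 0.76 along,across,z 2/98: [[-0.0193, -0.0309, 0.1014], [0.1, 0.0185, 0.1299]]
  jaw across [-0.0321 -0.0219  0.0191] z [0.1042 0.1189 0.1287]
side wall end along 0.1342 top across near end [-0.0067 -0.0024  0.0041]
```

View pics/v1.png

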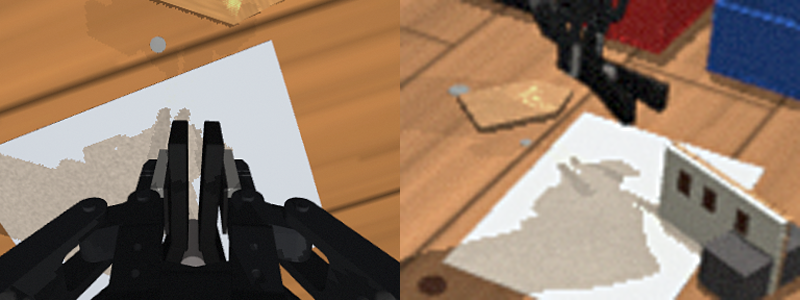

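The wrist crop shows the clip held fully open and straight between the fingers. In the scene crop its jaws at (645,95) point at the wall's free end at (668,170). Lowering, then sliding on.

Emit:
move_arm(linear=[[0.1, 0.2, -2], [0.1, 0.2, -4.5], [0.1, 0.2, -6.5], [0.1, 0.2, -7], [0.1, 0.2, -7], [0.1, 0.2, -7], [1, -0.1, -7], [1.9, -0.45, -7], [2.9, -0.8, -7], [2.9, -0.8, -7], [2.9, -0.8, -7]], twist=[[0, 0, -0.015], [0, 0, -0.015], [0, 0, -0.015], [0, 0, -0.015], [0, 0, -0.015], [0, 0, -0.015], [0, 0, -0.015], [0, 0, -0.015], [0, 0, -0.015], [0, 0, -0.015], [0, 0, -0.015]], grip=[1, 1, 1, 1, 1, 1, 1, 1, 1, 1, 1])

```text
time: 23.93
tool_pos: [0.5087, 0.3318, 0.0487]
eef_rot: [0.169, 0.986, 0.0, 0.001]
ft_force: [-0.2, 0.7, -1.9]
gripper_width: 0.0217
gripper_force: 39.5
```

```bash
python3 v.py v2 313 170
```

```text
23.9333 [0.50867447 0.33182465 0.04873507] 0.021696160786851163 [-0.20877195  0.72548412 -1.87214137] [0.333 0.943 0.001]
wrist 0.83 along,across,z 2/98: [[-0.0219, -0.0134, 0.0319], [0.0453, 0.0124, 0.0573]]
  jaw across [-0.0161 -0.0007  0.0144] z [0.0332 0.0556 0.0569]Traceback (most recent call last):
  File "v.py", line 12, in <module>
    print(n,round(x["confidence"],2),"along,across,z 2/98:",np.percentile(Q,[2,98],axis=0).round(4).tolist())
                                                            ~~~~~~~~~~~~~^^^^^^^^^^^^^^^^^
    return _quantile_unchecked(
        a, q, axis, out, overwrite_input, method, keepdims, weights)
    return _ureduce(a,
                    func=_quantile_ureduce_func,
    ...<5 lines>...
                    overwrite_input=overwrite_input,
                    method=method)
    r = func(a, **kwargs)
    result = _quantile(arr,
                       quantiles=q,
    ...<2 lines>...
                       out=out,
                       weights=wgt)
    slices_having_nans = np.isnan(arr[-1, ...])
                                  ~~~^^^^^^^^^
IndexError: index -1 is out of bounds for axis 0 with size 0
```

```bash
cat > j.py <<'E'
from h import *
W=np.array([.602,.2983]);dr=np.array([.944,-.330]);nr=np.array([.330,.944])
s=sensors.get_state();print(s["time"],s["tool_pos"],s["ft_force"],s["gripper_width"])
for n in ["scene","side"]:
    c=cam(n);p,d=eyes.snapshot(n);P=cloud(np.ones(d.shape,bool),d,c)
    Q=np.c_[(P[:,:2]-W)@dr,(P[:,:2]-W)@nr,P[:,2]]
    M=(np.abs(Q[:,1])<.06)&(Q[:,0]>-.06)&(Q[:,0]<.08)
    J=Q[M&(Q[:,2]>.052)&(Q[:,2]<.0625)];T=Q[M&(Q[:,2]>.08)&(Q[:,2]<.09)]
    print(n,"walltop start",np.percentile(T[:,0],1).round(4),"across",np.percentile(T[:,1],[3,50,97]).round(4))
    J=J[np.abs(J[:,1])>.0085]
    for a in np.arange(-.05,.06,.01):
        B=J[(J[:,0]>=a)&(J[:,0]<a+.01)]; 
        if len(B): print("  ",round(a*1000),len(B),np.sort((B[:,1]*1000).round(0)).astype(int).tolist())
E
python3 j.py
```

```text
24.1833 [0.50672669 0.33292792 0.04825278] [-0.2063804   0.89631548 -0.87359961] 0.02157353234242523
scene walltop start 0.0031 across [-0.0073 -0.0028  0.0062]
   -50 12 [-21, -18, -16, -16, -13, -13, -12, 10, 12, 13, 14, 17]
   -40 11 [-22, -22, -20, -18, -13, 9, 10, 12, 13, 16, 21]
   -30 14 [-24, -24, -21, -20, -18, -17, 9, 11, 12, 14, 16, 17, 18, 21]
   -20 8 [-28, -26, -24, -24, -24, -20, -19, 12]
   -10 9 [-29, -28, -28, -26, -24, -24, -21, -20, -17]
   0 2 [-30, -20]
side walltop start 0.0003 across [-0.0097 -0.0041  0.005 ]
   -50 6 [-21, -18, -16, -14, -12, -11]
   -40 10 [-25, -21, -19, -19, -15, 13, 15, 15, 19, 19]
   -30 12 [-28, -25, -24, -23, -22, -20, -18, 11, 13, 17, 18, 19]
   -20 12 [-32, -29, -29, -27, -27, -21, -18, -16, 11, 16, 16, 22]
   -10 11 [-32, -30, -28, -27, -27, -18, -15, 14, 14, 17, 23]
   0 1 [-9]
   10 1 [-9]
   20 2 [-10, -10]
   30 1 [-10]
   40 1 [-9]
   50 2 [-10, -9]
```

Emit:
move_arm(linear=[[0.7, -0.1, 0], [1.4, -0.35, 0], [2.1, -0.6, 0], [2.8, -0.85, 0], [3.4, -1.05, 0], [3.4, -1.05, 0], [3.4, -1.05, 0]], twist=[[0, 0, 0], [0, 0, 0], [0, 0, 0], [0, 0, 0], [0, 0, 0], [0, 0, 0], [0, 0, 0]], grip=[1, 1, 1, 1, 1, 1, 1])

```text
time: 24.87
tool_pos: [0.5417, 0.3216, 0.0481]
eef_rot: [0.169, 0.986, -0.0, -0.0]
ft_force: [-0.1, -0.8, -0.3]
gripper_width: 0.0221
gripper_force: 39.5
```

```bash
python3 j.py
```

```text
24.8667 [0.54172585 0.32160353 0.04814245] [-0.05114676 -0.82613984 -0.33221536] 0.022109976012636284
scene walltop start -0.0562 across [-0.0379 -0.0034  0.0364]
   -50 6 [-13, -11, -10, -9, -9, 11]
   -40 4 [-11, 9, 10, 11]
   -30 5 [-12, -11, -11, -11, 14]
   -20 8 [-16, -11, -11, -10, -10, -10, 9, 9]
   -10 4 [-20, -15, -13, -13]
   0 9 [-23, -22, -21, -20, -19, -18, -17, -15, -9]
   10 5 [-25, -25, -20, -20, -18]
   20 8 [-26, -26, -23, -23, -20, -19, -17, -17]
   30 9 [-31, -28, -28, -27, -23, -23, -23, -20, -19]
   40 1 [-9]
   50 1 [-9]
side walltop start -0.0551 across [-0.0166 -0.0043  0.0036]
   -50 5 [-11, -9, -9, 9, 12]
   -40 8 [-11, -10, -9, -9, -9, 9, 12, 14]
   -30 3 [-14, 11, 12]
   -20 9 [-18, -16, -13, -12, -11, -9, 10, 11, 13]
   -10 7 [-21, -21, -18, -15, -12, 12, 13]
   0 6 [-25, -19, -19, -19, -16, -14]
   10 8 [-30, -28, -25, -23, -22, -21, -18, -9]
   20 7 [-29, -27, -26, -25, -16, -14, -9]
   30 8 [-33, -27, -26, -24, -18, -16, -13, -11]
   50 1 [-9]
```

Emit:
move_arm(linear=[[0, 0, 0], [0, 0, 0], [0, 0, 0], [0, 0, 0], [0, 0, 0], [0, 0, 0], [0, 0, 0], [0, 0, 0], [0, 0, 0], [0, 0, 0], [0, 0, 0], [0, 0, 0]], twist=[[0, 0, 0], [0, 0, 0], [0, 0, 0], [0, 0, 0], [0, 0, 0], [0, 0, 0], [0, 0, 0], [0, 0, 0], [0, 0, 0], [0, 0, 0], [0, 0, 0], [0, 0, 0]], grip=[0.45, 0.4, 0.35, 0.3, 0.25, 0.2, 0.15, 0.1, 0, -0.4, -1, -1])

```text
time: 25.97
tool_pos: [0.5413, 0.3223, 0.0484]
eef_rot: [0.168, 0.986, 0.0, 0.0]
ft_force: [0.0, 0.3, 0.1]
gripper_width: 0.0771
gripper_force: 0.0
```

```bash
sed -i 's/        print(n,round/        if len(Q)<5: continue\n        print(n,round/' v.py; python3 v.py v3 318 175; python3 j.py
```

```text
25.9667 [0.54126896 0.322305   0.04836457] 0.07708905976228435 [0.04739629 0.34501141 0.05077471] [0.331 0.944 0.   ]
wrist 0.89 along,across,z 2/98: [[-0.0299, -0.0213, 0.0022], [0.0776, 0.0184, 0.0281]]
  jaw across [-0.0203  0.0057  0.0151] z [0.0003 0.0267 0.0277]
26.1167 [0.54127516 0.32220135 0.04834244] [-0.10113825  0.90174192 -0.48828783] 0.08533507946211236
scene walltop start -0.0586 across [-0.048  -0.0016  0.0489]
   50 1 [-9]
side walltop start -0.0561 across [-0.0201 -0.0041  0.0037]
   10 1 [-9]
   20 2 [-9, -9]
   30 2 [-11, -9]Traceback (most recent call last):
  File "v.py", line 18, in <module>
    T=Q[P[:,2]>.075]; print(n,"wall end along",np.percentile(Q@dr,.5).round(4),"top across near end",np.percentile((T@nr)[T@dr<(T@dr).min()+.04],[5,50,95]).round(4))
                                                                                                                               ~~~~~~~~~~^^
    return umr_minimum(a, axis, None, out, keepdims, initial, where)
ValueError: zero-size array to reduction operation minimum which has no identity
```

```bash
sed -i 's/^        T=Q\[P/        if not (P[:,2]>.075).any(): continue\n        T=Q[P/' v.py; python3 v.py v3 318 175
```

```text
26.2167 [0.54128034 0.32216527 0.04831411] 0.08513769384710004 [-0.70202251 -1.05401481 -0.09303415] [0.331 0.943 0.   ]
scene 0.79 along,across,z 2/98: [[-0.0258, -0.0237, 0.0014], [0.094, 0.0148, 0.0302]]
  jaw across [-0.0227 -0.0198 -0.009 ] z [0.0048 0.0185 0.0291]
scene wall end along 0.0719 top across near end [-0.0103 -0.0064 -0.0001]
side 0.76 along,across,z 2/98: [[-0.0264, -0.0256, 0.0017], [0.0887, 0.0144, 0.031]]
  jaw across [-0.0233 -0.0191 -0.0054] z [0.0038 0.0196 0.0306]
side wall end along 0.0655 top across near end [-0.0116 -0.0067  0.001 ]
```

View pics/v3.png

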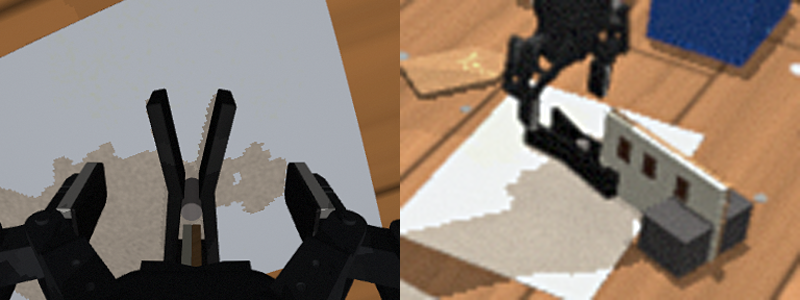

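The crops show the clip closed on the wall's end but slid down to table level. Its jaws straddle the free end at (612,170) in the scene crop. The fingers are clear, so I back off upward and measure from above.

Emit:
move_arm(linear=[[0, 0, 1], [0, 0, 3], [0, 0, 7], [0, 0, 11], [0, 0, 15], [-2, 0.5, 18], [-5, 1.5, 20], [-6, 2, 20], [-6, 2, 20], [-6, 2, 20], [-6, 2, 20]], twist=[[0, 0, 0], [0, 0, 0], [0, 0, 0], [0, 0, 0], [0, 0, 0], [0, 0, 0], [0, 0, 0], [0, 0, 0], [0, 0, 0], [0, 0, 0], [0, 0, 0]], grip=[-1, -1, -1, -1, -1, -1, -1, -1, -1, -1, -1])

```text
time: 27.58
tool_pos: [0.4818, 0.3411, 0.2475]
eef_rot: [0.168, 0.986, -0.001, -0.0]
ft_force: [-0.0, -0.3, -0.3]
gripper_width: 0.0855
gripper_force: 0.0
```

```bash
cat > k.py <<'E'
from h import *
dr=np.array([.944,-.330]);nr=np.array([.330,.944]);W=np.array([.602,.2983]);ims=[]
for n in ["wrist","scene","side"]:
    s=sensors.get_state();c=cam(n);p,d=eyes.snapshot(n)
    o=eyes.outline_of("clip",n)[0]["pixels"];w=eyes.outline_of("wall",n)[0]["pixels"]
    f=lambda m:(lambda P:np.c_[(P[:,:2]-W)@dr,(P[:,:2]-W)@nr,P[:,2]]*1000)(cloud(m,d,c))
    Q=f(o);V=f(w);T=V[(V[:,2]>78)&(V[:,2]<92)]
    H=Q[Q[:,2]>22]
    print(n,"walltop",np.percentile(T,[1,99],axis=0).round(1).tolist(),"\n  clip",np.percentile(Q,[1,99],axis=0).round(1).tolist())
    for a in range(-100,40,15):
        B=H[(H[:,0]>=a)&(H[:,0]<a+15)]
        if len(B)>3: print("   ",a,len(B),"across",np.percentile(B[:,1],[3,97]).round(1),"ztop",np.percentile(B[:,2],[50,90]).round(1))
    for t,z in(("clip_jaw",.014),("clip_grip",.014),("clip",0)):
        print("  ",t,[((atz([x["uv"]],c,z)[0,:2]-W)@np.c_[dr,nr]*1000).round(1).tolist()+[x["confidence"]] for x in eyes.pinpoint(t,n)[:1]])
    v,u=np.nonzero(o);h=max(np.ptp(v)*.8,np.ptp(u)*.6,30)/1.1;v,u=int(v.mean()),int(u.mean());h=int(h);g=int(h*4/3)
    ims.append(cv2.resize(p[max(v-h,0):v+h,max(u-g,0):u+g],(400,300),interpolation=cv2.INTER_CUBIC))
cv2.imwrite("pics/k.png",np.vstack([np.hstack(ims[:2]),np.hstack([ims[2],ims[2]*0])])[:,:,::-1]);print(s["time"])
E
python3 k.py
```

```text
wrist walltop [[0.3, -5.7, 79.5], [93.3, 6.2, 85.3]] 
  clip [[-23.2, -358.1, -0.1], [41.2, -322.8, 59.7]]
    -25 99 across [-343.3 -329.5] ztop [29.4 40.3]
    -10 219 across [-331.7 -323.4] ztop [39.5 52.9]
    5 203 across [-328.1 -322.7] ztop [44.1 58. ]
    20 123 across [-333.4 -324.7] ztop [47.2 59.3]
    35 19 across [-364.8 -332.6] ztop [38.6 58.4]
   clip_jaw [[23.1, 11.6, 0.65]]
   clip_grip [[-69.0, -1.4, 0.96]]
   clip [[-29.4, 1.0, 0.86]]
scene walltop [[6.2, -8.4, 78.2], [151.8, 6.0, 87.7]] 
  clip [[-92.7, -22.4, -0.7], [30.1, 19.6, 31.1]]
    -100 6 across [-22.5   9.3] ztop [27.3 28.4]
    -85 23 across [-21.2  21.1] ztop [27.  29.2]
    -70 20 across [-17.8  16.5] ztop [27.  28.8]
    -55 22 across [-16.5  12.9] ztop [27.4 28.7]
    -40 24 across [-14.6   9.7] ztop [27.7 29.9]
    -25 20 across [-16.4  10. ] ztop [27.4 29.7]
    -10 14 across [-17.5  -6.9] ztop [26.5 30.8]
    5 11 across [-19.8  -6.9] ztop [27.7 30.1]
    20 12 across [-19.4  -7.3] ztop [27.6 30.1]
   clip_jaw [[25.3, 12.1, 0.89]]
   clip_grip [[-69.8, 0.9, 0.81]]
   clip [[-29.6, 9.9, 0.82]]
side walltop [[1.6, -9.9, 78.1], [147.8, 6.9, 88.3]] 
  clip [[-89.3, -23.4, 4.0], [24.2, 18.6, 31.7]]
    -100 5 across [-22.6  14.4] ztop [27.6 29.3]
    -85 18 across [-23.2  18.9] ztop [27.5 29.5]
    -70 19 across [-18.5  17.5] ztop [27.  29.7]
    -55 19 across [-16.3  15.9] ztop [27.5 30.3]
    -40 21 across [-16.1  16.6] ztop [27.3 31.1]
    -25 22 across [-16.1  14.2] ztop [28.  29.5]
    -10 18 across [-18.8  14.3] ztop [27.5 30.3]
    5 15 across [-20.5  -3.4] ztop [25.7 30.1]
    20 5 across [-25.  -15.8] ztop [25.8 30.4]
   clip_jaw [[21.2, -17.7, 0.61]]
   clip_grip [[-42.1, -20.8, 0.69]]
   clip [[-32.1, 30.2, 0.88]]
28.1833
```

View pics/k.png

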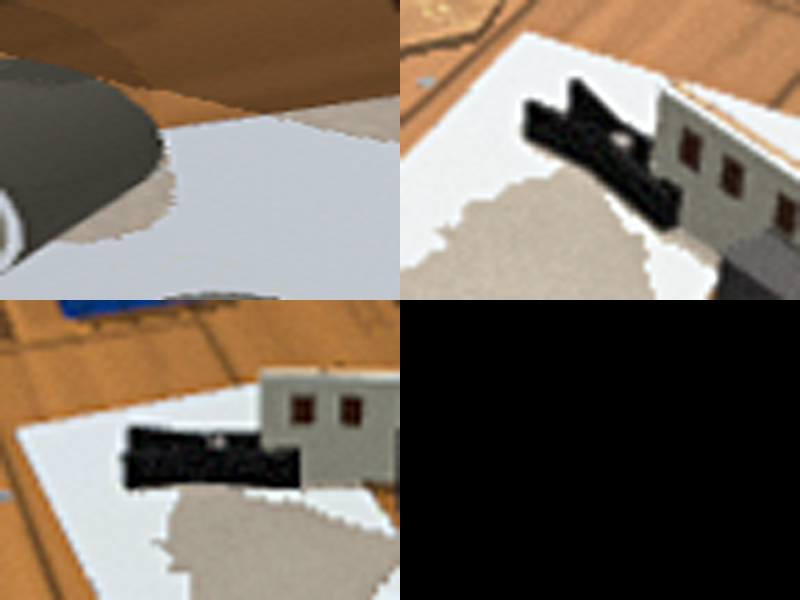

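The crops show the clip level on the table, shut on the free end with jaw tips at (665,225) in the scene crop. The hinge is 30 mm outside the end, so the pads cover about 14–29 mm of the wall, and the tails' width matches a pinch on 12 mm. A last check of the pot and brush, then hand in.

```bash
python3 - <<'E'
from h import *
for n in["scene","side"]:
    c=cam(n);p,d=eyes.snapshot(n)
    for t in["pot","brush","jar"]:
        o=eyes.outline_of(t,n)
        if o: print(n,t,np.percentile(cloud(o[0]["pixels"],d,c),[3,50,97],axis=0).round(3).tolist())
print(sensors.get_state()["time"]); print(ticket.sign_off())
E
```

```text
scene pot [[0.454, -0.089, 0.002], [0.488, -0.046, 0.036], [0.53, -0.013, 0.061]]
scene brush [[0.589, -0.342, 0.042], [0.602, -0.262, 0.119], [0.611, -0.173, 0.123]]
scene jar [[0.587, -0.096, 0.007], [0.622, -0.078, 0.056], [0.646, -0.039, 0.076]]
side pot [[0.454, -0.088, 0.002], [0.49, -0.045, 0.037], [0.525, -0.01, 0.061]]
side brush [[0.512, 0.275, 0.003], [0.565, 0.303, 0.021], [0.62, 0.344, 0.031]]
side jar [[0.577, -0.095, 0.011], [0.602, -0.082, 0.055], [0.633, -0.042, 0.078]]
28.8833
the job is handed in; nothing more can be done
None
```

I handed the job in at 28.9 s: the brush was dipped, touched to the seam about 35 mm from the free end and laid back in its rest, and the pot and jar measure unmoved; the clip slid down to table level as I let go, but it is closed on the wall's free end there with both pads measured fully on.

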